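Plug-gauge the guide bushes of the flask press

ROBOT

A 6-joint arm with a two-finger parallel gripper is mounted at the origin on a cart in front of the work surface, level with it; the furniture and walls round the work are solid. World frame = base frame: x ahead of the robot, y to its left, z up, the work surface at z = 0. Lengths are in m, angles in rad, forces in N, time in s.
With the tool pointing down it reaches from about 0.3 to 0.775 m from the base axis. Payload 14.6 kg.
Tool frame: the origin (TCP) lies at the very end of the fingers, on their centre line; the grasp point (between the pads) lies 19 mm behind it (ctrl.grasp_offset is the distance from the TCP to the grasp point, in m); x points along the fingers, y is the direction in which the jaws open and shut, and the axes are right-handed (so a half turn about x gives the same grasp; the last joint's range is limited). The gripper opens to 94 mm and grips with 3 to 60 N. Pads are 16 mm wide; open, the fingers measure 119 mm over their backs; the gripper's body (75 mm by 177 mm) begins 78 mm behind the grasp point.
Start: joints at [-1.298, 0.3, 1.521, -0, 1.321, -0.067], TCP at [0.183, -0.519, 0.205] pointing down, gripper open.
Joint ranges: [-3.03, 3.03], [-0.79, 2.21], [0.23, 2.52], [-1.04, 4.18], [0, 3.07], [-2.55, 2.55]. Speed limits (rad/s): [2.22, 2.22, 2.57, 3.14, 3.14, 3.14].

INTERFACE

Orientations are given as [roll, pitch, yaw] about the fixed x, y, z axes, in that order (R = Rz(yaw) Ry(pitch) Rx(roll)).
In Python, from station import ctrl gives the robot as it stands. The module is installed in compiled form; this text tells all that it offers.
- The arm moves only by the tool send_rows, never from a script. Its argument "rows" is a list that holds one entry, the list of rows, each a list of 4 numbers: the shift along the world's x, y, z in mm, then the turn about the world's z in rad. A call has 1 to 12 rows; each row shifts and turns the commanded pose from where the row before left it; what a row does not reach is not made up. A row lasts 1/10 s, in which the tool goes at most 50 mm and 8.59 degrees, less where a joint would pass 70% of its speed; a pose out of reach is approached as far as the arm can. A call is refused whole if a number of a shift passes 50 or a number of a turn 0.15, either way. A call with a gripper value outside its range is refused whole. "grip" is the gripper's target within -1 to 1 (shut at 1, half-way at 0, fully open at -1), set as the call begins (left out, the last holds). The fingers move at their own pace and stop on an object; "newtons" is the grip in N (left out, the last holds). Time passes only in rows, so rows that do not move let the fingers close. It gives the time, the measured TCP pose, the force and the opening at its end, in the units of the state.
- ctrl.get_obs(): the state, without advancing time (a new reading comes with each control period).
- ctrl.camera(name): name is "scene" or "top" or "wrist"; returns (picture, depth): 480x640x3 uint8, red, green, blue; 480x640 float32, m along the optical axis (not along the pixel's ray), 0 where there is no reading.
- ctrl.camera_params(name): a dict with "vertical_fov" (degrees; the focal length in pixels is half the picture's height over the tangent of half this angle, whatever the lens; pixels are square), "cx", "cy" (the principal point, pixels), "cam_to_world" (4x4, takes a point from camera to world coordinates); the wrist camera has in their place "mount" (4x4, takes a point from camera to tool coordinates, whose origin is the TCP and whose axes are the tool frame's). Camera axes: x right, y up, looking along -z (the intrinsics and any distortion apply to the point x, -y, -z); pixel columns grow to the right and rows downward; lengths in m; the calibration is good to about 2 mm. A picture is of the moment at which its call begins: read the wrist's pose just before it. camera_params takes no time and is no camera call.
- ctrl.hand_in(): hands the job in, once; it reports no verdict.
The state is a dict: "time_s": time; "qpos": joint angles; "joint_vel": joint speeds; "tau": joint torques, N m; "ee_pos": TCP position; "eef_rot": TCP orientation; "force": force on the tool from outside, world axes, zero at the start; "moment": the same for the moment, N m; "grip_width": finger opening in m.
Only numpy, scipy, OpenCV 4.12 (cv2) and the standard library are available. Lean on these libraries where they do the work, as an engineer would, in place of code of your own. Each camera call takes 0.05 s, during which the arm holds its last target.

TASK

Three guide-bush blocks from the denture-flask press stand in the grey nest tray: one bush is still undersize, one is in tolerance and one is worn oversize. Try the stepped go/no-go plug gauge in them, feeling for each floating bore with light pressure and never forcing it, until you find the bush that takes the GO pin right up to the NO-GO shoulder but no further, and leave the gauge standing in that block, seated and upright, in its nest. Then set the other two blocks gently, upright and side by side, flat on the floor of the steel reject tray, and leave the casts, the dappen glass and the brush alone.

Things in the scene. Friction and masses are not known exactly. Their poses are not given: they have to be found in the camera images.
- gauge: Stepped go/no-go plug gauge, steel, 72 mm long, about 0.1 kg; axis vertical (z up), origin at the centre of its flat tip, the lowest point. From the tip up: GO pin, 12 mm diameter, 14 mm long (first 1 mm only 10.4 mm); NO-GO step, 16.5 mm diameter, 14 mm long, square shoulder; collar, 26 mm diameter, 4 mm thick; finely ribbed round handle, 18 mm diameter, 40 mm long.
- gauge_tip (a point): Centre of the gauge's flat tip. Its height above the block's underside once home: undersize bush 29.5 mm (GO pin stays out); good bush 15.5 mm (pin in, shoulder on the bush); oversize bush 8 mm (shoulder enters too, collar on the block's top). A pin or a shoulder that catches beside its bore, off-centre, also stops at 29.5 or 15.5 mm, but drops in when slid about over the bush.
- gauge_handle (a point): Centre of the gauge's handle, 52 mm above the tip: gripped here from above, any yaw. The collar's upper face is 20 mm below this point.
- gauge_stand_top (a point): Middle of the top of the gauge stand, a fixed wooden block 62 x 62 x 34 mm with a round hole 19.5 mm wide in which the gauge stands at the start, tip down, its collar on the stand's top.
- nest_tray: Grey plastic nest tray, fixed, low: 62 (x) x 264 (y) mm, rim and ribs 10 mm high. Three shallow nests, 56 x 53 mm, in a row along its y, 80 mm apart, the middle one at its centre; one block stands in each. Origin at the centre of its underside, on the bench.
- nest_tray_floor (a point): Middle of the nest tray's floor (middle nest), 4 mm above the bench; same axes as the tray.
- reject_tray: Steel reject tray, fixed, open, empty at the start: 180 (x) x 116 (y) mm, walls 3 mm thick and 12 mm high. It takes two blocks side by side along its x. Origin at the centre of its underside, on the bench.
- reject_tray_floor (a point): Middle of the reject tray's floor, 3 mm above the bench; same axes as the tray.
- block_a: Guide-bush block, aluminium, 50 x 50 mm and 36 mm high, about 0.3 kg, origin at the centre of its underside, z up, x and y square to its flat sides, by two of which it is gripped (50 mm). Its dark top plate, 5 mm thick, has a round window 24 mm wide at the centre; the bush lies under it.
- block_b: Second block, outwardly the same as block_a. In each block a brass bush, 29 mm across and 25.5 mm high, stands captive on the 4 mm bottom, its flat top 6.5 mm below the block's top. It floats: it may lie, and can be pushed, up to 2.5 mm off the block's axis any way; its place is not given.
- block_c: Third block, outwardly the same. The bushes' bores are straight, vertical, sharp-edged: 8.5 mm in one block (undersize), 14 mm in one (good), 18.5 mm in one (oversize); which block has which changes from start to start.
- block_a_center (a point): Centre of block_a, half-way up, 18 mm above its underside.
- block_b_center (a point): Centre of block_b, half-way up, 18 mm above its underside.
- block_c_center (a point): Centre of block_c, half-way up, 18 mm above its underside.
- cast_white: White plaster cast, 55 x 60 x 31 mm, behind the work; origin at the centre of its underside.
- cast_tan: Tan plaster cast, 54 x 58 x 34 mm, behind the work; origin at the centre of its underside.
- dappen: Small green dappen glass, 35 mm wide, 22 mm high, behind the work; origin at the centre of its underside.
- nail_brush: Purple nail brush, 30 x 85 x 55 mm, behind the work; origin at the centre of its underside.
Not all that is in view belongs to the job. What is shaped like the block_b but orange or turquoise is not meant.

How it is judged:
On the way:
1. the gauge stands released in the bush that it fits, its NO-GO shoulder on the bush, while all three blocks are still in their nests (((z of gauge_tip in the frame of block_a_center between -0.0055 and 0.001 m and horizontal distance between gauge_tip and block_a_center below 0.007 m and angle between gauge_tip's own z axis and vertical below 0.07 rad) or (z of gauge_tip in the frame of block_b_center between -0.0055 and 0.001 m and horizontal distance between gauge_tip and block_b_center below 0.007 m and angle between gauge_tip's own z axis and vertical below 0.07 rad) or (z of gauge_tip in the frame of block_c_center between -0.0055 and 0.001 m and horizontal distance between gauge_tip and block_c_center below 0.007 m and angle between gauge_tip's own z axis and vertical below 0.07 rad)) and linear speed of gauge below 0.02 m/s and contact force between gauge and the fingers below 0.05 N and x of block_a_center in the frame of nest_tray_floor between -0.012 and 0.012 m and y of block_a_center in the frame of nest_tray_floor between -0.095 and 0.095 m and z of block_a_center in the frame of nest_tray_floor between 0.014 and 0.022 m and angle between each of block_a_center, block_b_center, block_c_center's own z axis and vertical below 0.1 rad and x of block_b_center in the frame of nest_tray_floor between -0.012 and 0.012 m and y of block_b_center in the frame of nest_tray_floor between -0.095 and 0.095 m and z of block_b_center in the frame of nest_tray_floor between 0.014 and 0.022 m and x of block_c_center in the frame of nest_tray_floor between -0.012 and 0.012 m and y of block_c_center in the frame of nest_tray_floor between -0.095 and 0.095 m and z of block_c_center in the frame of nest_tray_floor between 0.014 and 0.022 m), for 0.2 s.
At the end, for the whole second after the job is handed in: Gauge stands in one block, tip 12.5 to 19 mm above its underside (only the good bush holds it so), within 7 mm of its axis, within 0.07 rad of upright; that block is in its nest, the others upright (0.1 rad) on the reject tray's floor, centres within 68 and 34 mm (x, y) of its middle; all still ((((z of gauge_tip in the frame of block_a_center between -0.0055 and 0.001 m and horizontal distance between gauge_tip and block_a_center below 0.007 m and angle between gauge_tip's own z axis and vertical below 0.07 rad and x of block_a_center in the frame of nest_tray_floor between -0.012 and 0.012 m and y of block_a_center in the frame of nest_tray_floor below 0.095 m) and (y of block_a_center in the frame of nest_tray_floor above -0.095 m and z of block_a_center in the frame of nest_tray_floor between 0.014 and 0.022 m and angle between block_a_center's own z axis and vertical below 0.1 rad and x of block_b_center in the frame of reject_tray_floor between -0.068 and 0.068 m and y of block_b_center in the frame of reject_tray_floor below 0.034 m) and (y of block_b_center in the frame of reject_tray_floor above -0.034 m and z of block_b_center in the frame of reject_tray_floor between 0.014 and 0.022 m and angle between block_b_center's own z axis and vertical below 0.1 rad and x of block_c_center in the frame of reject_tray_floor between -0.068 and 0.068 m and y of block_c_center in the frame of reject_tray_floor below 0.034 m) and (y of block_c_center in the frame of reject_tray_floor above -0.034 m and z of block_c_center in the frame of reject_tray_floor between 0.014 and 0.022 m and angle between block_c_center's own z axis and vertical below 0.1 rad)) or ((z of gauge_tip in the frame of block_b_center between -0.0055 and 0.001 m and horizontal distance between gauge_tip and block_b_center below 0.007 m and angle between gauge_tip's own z axis and vertical below 0.07 rad and x of block_b_center in the frame of nest_tray_floor between -0.012 and 0.012 m and y of block_b_center in the frame of nest_tray_floor below 0.095 m) and (y of block_b_center in the frame of nest_tray_floor above -0.095 m and z of block_b_center in the frame of nest_tray_floor between 0.014 and 0.022 m and angle between block_b_center's own z axis and vertical below 0.1 rad and x of block_a_center in the frame of reject_tray_floor between -0.068 and 0.068 m and y of block_a_center in the frame of reject_tray_floor below 0.034 m) and (y of block_a_center in the frame of reject_tray_floor above -0.034 m and z of block_a_center in the frame of reject_tray_floor between 0.014 and 0.022 m and angle between block_a_center's own z axis and vertical below 0.1 rad and x of block_c_center in the frame of reject_tray_floor between -0.068 and 0.068 m and y of block_c_center in the frame of reject_tray_floor below 0.034 m) and (y of block_c_center in the frame of reject_tray_floor above -0.034 m and z of block_c_center in the frame of reject_tray_floor between 0.014 and 0.022 m and angle between block_c_center's own z axis and vertical below 0.1 rad)) or ((z of gauge_tip in the frame of block_c_center between -0.0055 and 0.001 m and horizontal distance between gauge_tip and block_c_center below 0.007 m and angle between gauge_tip's own z axis and vertical below 0.07 rad and x of block_c_center in the frame of nest_tray_floor between -0.012 and 0.012 m and y of block_c_center in the frame of nest_tray_floor below 0.095 m) and (y of block_c_center in the frame of nest_tray_floor above -0.095 m and z of block_c_center in the frame of nest_tray_floor between 0.014 and 0.022 m and angle between block_c_center's own z axis and vertical below 0.1 rad and x of block_a_center in the frame of reject_tray_floor between -0.068 and 0.068 m and y of block_a_center in the frame of reject_tray_floor below 0.034 m) and (y of block_a_center in the frame of reject_tray_floor above -0.034 m and z of block_a_center in the frame of reject_tray_floor between 0.014 and 0.022 m and angle between block_a_center's own z axis and vertical below 0.1 rad and x of block_b_center in the frame of reject_tray_floor between -0.068 and 0.068 m and y of block_b_center in the frame of reject_tray_floor below 0.034 m) and (y of block_b_center in the frame of reject_tray_floor above -0.034 m and z of block_b_center in the frame of reject_tray_floor between 0.014 and 0.022 m and angle between block_b_center's own z axis and vertical below 0.1 rad))) and linear speed of each of gauge, block_a, block_b, block_c below 0.02 m/s and contact force between gauge and the fingers below 0.05 N); the robot touches nothing.
It fails at once if the gauge is forced: a block is pressed into the nest tray with more than 60 N (contact force between any of block_a, block_b, block_c and nest_tray above 60 N).
It fails at once if a block is dropped or thrown into the reject tray (still faster than 0.4 m/s in the last 12 mm over its floor) ((z of block_a_center in the frame of reject_tray_floor below 0.03 m and x of block_a_center in the frame of reject_tray_floor between -0.09 and 0.09 m and y of block_a_center in the frame of reject_tray_floor between -0.06 and 0.06 m and linear speed of block_a above 0.4 m/s) or (z of block_b_center in the frame of reject_tray_floor below 0.03 m and x of block_b_center in the frame of reject_tray_floor between -0.09 and 0.09 m and y of block_b_center in the frame of reject_tray_floor between -0.06 and 0.06 m and linear speed of block_b above 0.4 m/s) or (z of block_c_center in the frame of reject_tray_floor below 0.03 m and x of block_c_center in the frame of reject_tray_floor between -0.09 and 0.09 m and y of block_c_center in the frame of reject_tray_floor between -0.06 and 0.06 m and linear speed of block_c above 0.4 m/s)).
It fails at once if the gauge is tipped over (more than 0.6 rad) (angle between gauge_tip's own z axis and vertical above 0.6 rad).
It fails at once if a bystander is shifted more than 15 mm (distance of any of cast_white, cast_tan, dappen, nail_brush from where it was at the start of the episode above 0.015 m).
It also fails if it takes over 72 s, if anything falls off the work surface, if the arm or the gripper's body presses on something with over 40 N, if the wrist force passes 120 N, or if a joint passes its speed limit or range.

## Working session

There is one attempt and no reset: what is moved stays moved. The work goes in short steps, Python scripts to look and compute and a tool call to move; the robot and the scene stay as the last step left them, time stands still between calls to the robot, and variables do not carry over. Pictures are saved under pics/ and viewed, and the job is handed in when it is done.

Besides the shell and the picture viewer there is one more tool, called after "Request:" as name([rows], argument=value, ...), one row to a line, values as JSON. send_rows: Moves the arm, as the interface text tells. Its arguments: {"type":"object","properties":{"rows":{"type":"array"},"grip":{"type":"number"},"newtons":{"type":"number"}},"required":["rows"]}

```bash
mkdir -p pics
cat > h.py <<'E'
from station import ctrl
import numpy as np, cv2
def snap(n,f):
    im,d=ctrl.camera(n); cv2.imwrite('pics/'+f+'.png',im[:,:,::-1]); np.save('pics/'+f+'.npy',d); return im,d
def w(n,u,v,z=None,d=None,T=None):
    p=ctrl.camera_params(n); f=240/np.tan(np.radians(p['vertical_fov'])/2)
    M=np.array(p['cam_to_world']) if T is None else T
    r=M[:3,:3]@np.array([(u-p['cx'])/f,-(v-p['cy'])/f,-1]); o=M[:3,3]
    return o+r*(((z-o[2])/r[2]) if z is not None else d)
E
python3 - <<'E'
from h import *
for n in ('scene','top','wrist'):
    snap(n,n+'0'); print(n,ctrl.camera_params(n))
print(ctrl.get_obs(),ctrl.grasp_offset)
E
```

```text
scene {'vertical_fov': 47.54226304681732, 'cx': 322.4951316032075, 'cy': 234.87753596629545, 'cam_to_world': array([[-0.75923156,  0.49975395, -0.41690939, -0.03009043],
       [-0.65063928, -0.5677185 ,  0.50434536,  0.67892631],
       [ 0.01536141,  0.65417253,  0.75618934,  0.98195967],
       [ 0.        ,  0.        ,  0.        ,  1.        ]])}
top {'vertical_fov': 42.86675676564229, 'cx': 324.1913978534278, 'cy': 243.24760339776864, 'cam_to_world': array([[-0.00910818,  0.99591438, -0.08984197,  0.34815483],
       [-0.99990453, -0.01000451, -0.00953136,  0.07632327],
       [-0.01039125,  0.08974658,  0.99591042,  1.38598129],
       [ 0.        ,  0.        ,  0.        ,  1.        ]])}
wrist {'vertical_fov': 68.44472571033866, 'cx': 320.34295713644076, 'cy': 237.95485786147614, 'mount': array([[-9.48662647e-04,  2.85061892e-01, -9.58508643e-01,
        -1.78946290e-01],
       [ 9.99999295e-01,  9.54359215e-04, -7.05899254e-04,
         1.94825669e-04],
       [ 7.13536578e-04, -9.58508637e-01, -2.85062597e-01,
        -8.32850044e-02],
       [ 0.00000000e+00,  0.00000000e+00,  0.00000000e+00,
         1.00000000e+00]])}
{'time_s': 0.15, 'qpos': array([-1.29761033e+00,  3.00329169e-01,  1.52138326e+00,  1.99094918e-05,
        1.32069934e+00, -6.65994581e-02]), 'joint_vel': array([-5.82052383e-05, -1.69854823e-03, -1.96593986e-03, -7.38827280e-04,
        1.16444533e-03,  6.04684152e-04]), 'tau': array([ 3.54416511e-05, -5.31956148e+01, -3.52820420e+01,  7.08040735e-02,
        2.36420170e-02, -5.75121203e-05]), 'ee_pos': array([ 0.1832612 , -0.51838257,  0.20504788]), 'eef_rot': array([-1.66093658,  1.56997699,  1.8204366 ]), 'force': array([-0.1328384 ,  0.20531711,  0.92992621]), 'moment': array([-0.01412704, -0.05007219,  0.05755026]), 'grip_width': 0.09415856554950679} 0.0188
```

View pics/top0.png

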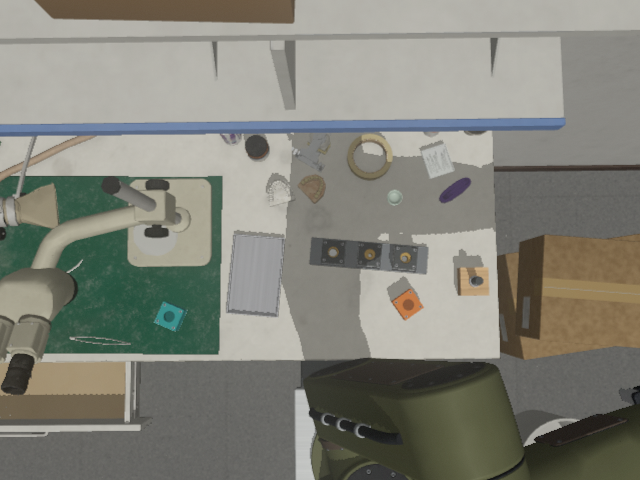

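View pics/scene0.png

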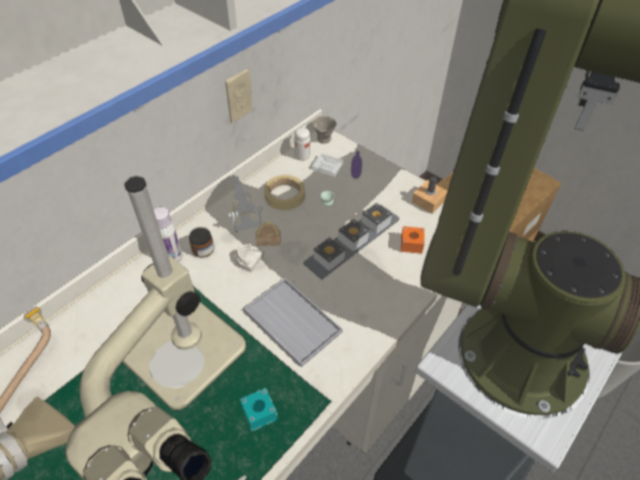

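View pics/wrist0.png

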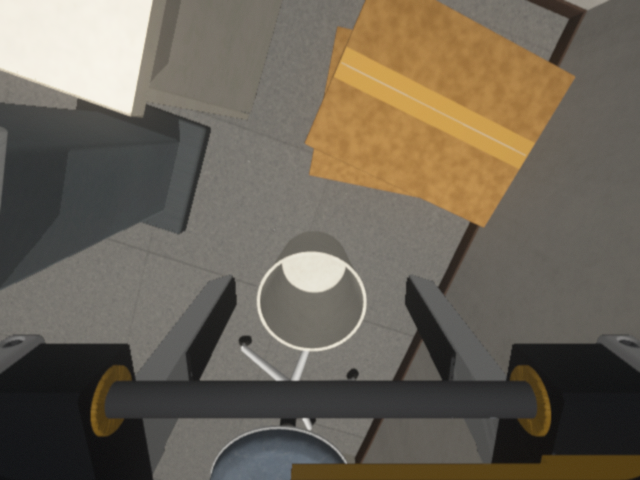

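Run:
```python
import cv2
im=cv2.imread('pics/top0.png')
cv2.imwrite('pics/c1.png',cv2.resize(im[225:325,300:500],None,fx=4,fy=4,interpolation=cv2.INTER_CUBIC))
cv2.imwrite('pics/c2.png',cv2.resize(im[220:330,215:300],None,fx=5,fy=5,interpolation=cv2.INTER_CUBIC))
```

```text
(no output)
```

View pics/c1.png

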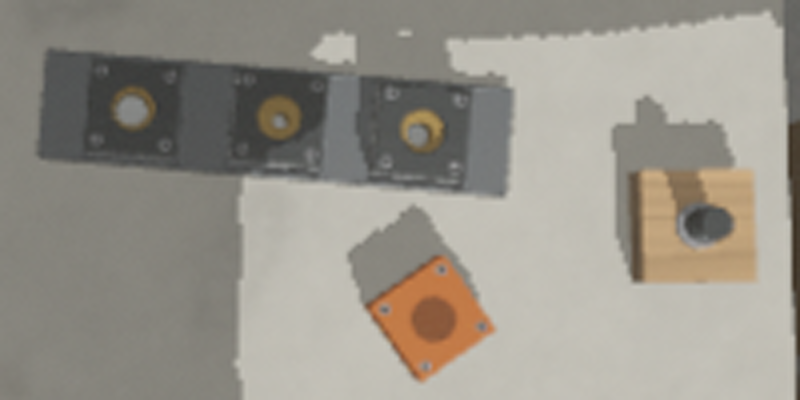

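View pics/c2.png

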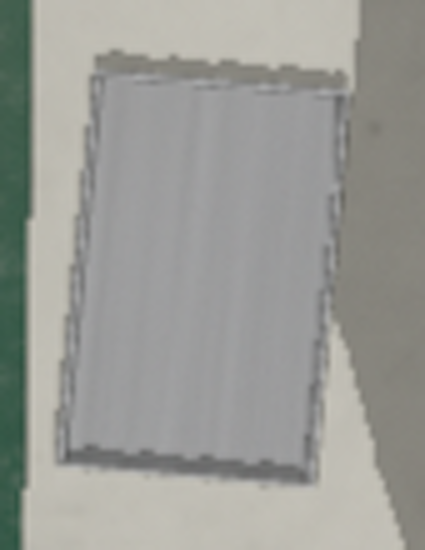

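Run:
```python
from h import *
c1=lambda u,v,z:w('top',300+u/4-.375,225+v/4-.375,z)
c2=lambda u,v,z:w('top',215+u/5-.4,220+v/5-.4,z)
q=[c1(*p,.01) for p in((48,50),(513,88),(503,195),(40,157))]; print(np.round(q,4)); print('tray',np.mean(q,0), np.linalg.norm(q[0]-q[1]),np.linalg.norm(q[1]-q[2]))
d=(q[0]-q[1]+q[3]-q[2]);print('yaw',np.arctan2(-d[0],d[1]))
for n,u,v in(('L',135,105),('M',279,117),('R',422,131)): print(n,c1(u,v,.033))
for s in [[(92,57),(183,63),(180,157),(85,150)],[(376,76),(468,88),(465,187),(370,178)]]:print('blk',np.mean([c1(*p,.04) for p in s],0))
print('gauge top',c1(712,223,.068+.002),c1(712,223,.078)); s=[c1(*p,.034) for p in((641,170),(754,170),(756,280),(641,282))]; print('stand',np.round(s,4),np.mean(s,0))
q=[c2(*p,.012) for p in((100,73),(348,93),(315,483),(60,463))]; print(np.round(q,4),'rej',np.mean(q,0));d=q[0]-q[3]+q[1]-q[2];print('yaw',np.arctan2(d[1],d[0]),np.linalg.norm(q[0]-q[1]),np.linalg.norm(q[1]-q[2]))
d=np.load('pics/top0.npy')
for u,v in((477,280),(473,270),(333,252),(465,285)):
    print(u,v,w('top',u,v,d=d[v,u]))
from scipy.spatial.transform import Rotation as R
print(R.from_euler('xyz',ctrl.get_obs()['eef_rot']).as_matrix().round(3))
```

```text
[[ 0.4865  0.1178  0.01  ]
 [ 0.4623 -0.1442  0.01  ]
 [ 0.4021 -0.1372  0.01  ]
 [ 0.4259  0.1227  0.01  ]]
tray [ 0.44419143 -0.01021059  0.01      ] 0.2631377702514979 0.060642102924305365
yaw -0.09183724300122323
L [0.45300825 0.06904541 0.033     ]
M [ 0.44554703 -0.01068391  0.033     ]
R [ 0.43699762 -0.08966913  0.033     ]
blk [0.451542   0.06909852 0.04      ]
blk [ 0.43591255 -0.08755169  0.04      ]
gauge top [ 0.38364408 -0.23932339  0.07      ] [ 0.38342834 -0.23740454  0.078     ]
stand [[ 0.4142 -0.2098  0.034 ]
 [ 0.4136 -0.272   0.034 ]
 [ 0.3531 -0.2711  0.034 ]
 [ 0.3526 -0.208   0.034 ]] [ 0.38337493 -0.24021998  0.034     ]
[[0.4947 0.292  0.012 ]
 [0.4845 0.1797 0.012 ]
 [0.3095 0.1951 0.012 ]
 [0.3194 0.3093 0.012 ]] rej [0.40200975 0.24402861 0.012     ]
yaw -0.0926270959095947 0.11276419425571314 0.17564297395750209
477 280 [ 0.38418909 -0.23567174  0.07979806]
473 270 [ 0.40733977 -0.23732458  0.03905897]
333 252 [0.4522768  0.06979295 0.00968588]
465 285 [ 0.37472546 -0.22008426  0.03321811]
[[-0.     0.333 -0.943]
 [ 0.001 -0.943 -0.333]
 [-1.    -0.001 -0.   ]]
```

Request:
send_rows([
  [[25, 35, 0, 0.142], [25, 35, 0, 0.142], [25, 35, 0, 0.142], [25, 35, 0, 0.142], [25, 35, 0, 0.142], [25, 35, 0, 0.142], [25, 35, 0, 0.142], [25, 35, 0, 0.145], [0, 0, 0, 0], [0, 0, 0, 0]],
], grip=-1, newtons=25)

```text
time_s: 1.15
ee_pos: [0.3835, -0.2381, 0.2053]
eef_rot: [-1.439, 1.571, -3.101]
force: [0.8, -0.4, -0.2]
grip_width: 0.0941
```

```bash
cat >> h.py <<'E'
from scipy.spatial.transform import Rotation as R
def wT():
    o=ctrl.get_obs(); T=np.eye(4); T[:3,:3]=R.from_euler('xyz',o['eef_rot']).as_matrix(); T[:3,3]=o['ee_pos']
    return T@np.array(ctrl.camera_params('wrist')['mount'])
def pix(n,P,T=None):
    p=ctrl.camera_params(n); f=240/np.tan(np.radians(p['vertical_fov'])/2)
    M=np.array(p['cam_to_world']) if T is None else T
    c=np.linalg.inv(M)@np.append(P,1); return p['cx']-f*c[0]/c[2], p['cy']+f*c[1]/c[2]
E
python3 - <<'E'
from h import *
T=wT();np.save('T1.npy',T); snap('wrist','w1'); o=ctrl.get_obs();print(o['ee_pos'],R.from_euler('xyz',o['eef_rot']).as_matrix().round(3),T[:3,3])
print(pix('wrist',[.3835,-.2395,.078],T))
E
```

```text
[ 0.38308628 -0.23882537  0.20536253] [[-0.     0.996 -0.093]
 [-0.    -0.093 -0.996]
 [-1.    -0.     0.   ]] [ 0.39095968 -0.15517619  0.38429031]
(np.float64(320.497137971929), np.float64(230.6802873120266))
```

View pics/w1.png

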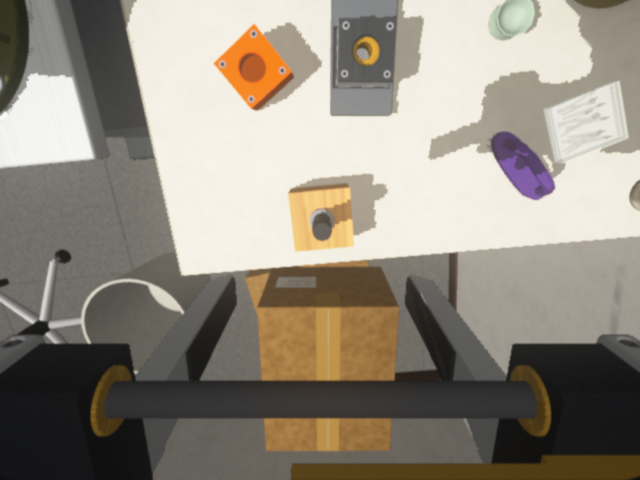

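Run:
```python
import cv2
im=cv2.imread('pics/w1.png')
a=cv2.resize(im[175:260,270:375],(735,595),interpolation=cv2.INTER_CUBIC)
cv2.imwrite('pics/c3.png',a)
cv2.imwrite('pics/c4.png',cv2.resize(im[0:120,310:420],None,fx=5,fy=5,interpolation=cv2.INTER_CUBIC))
```

```text
(no output)
```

View pics/c3.png

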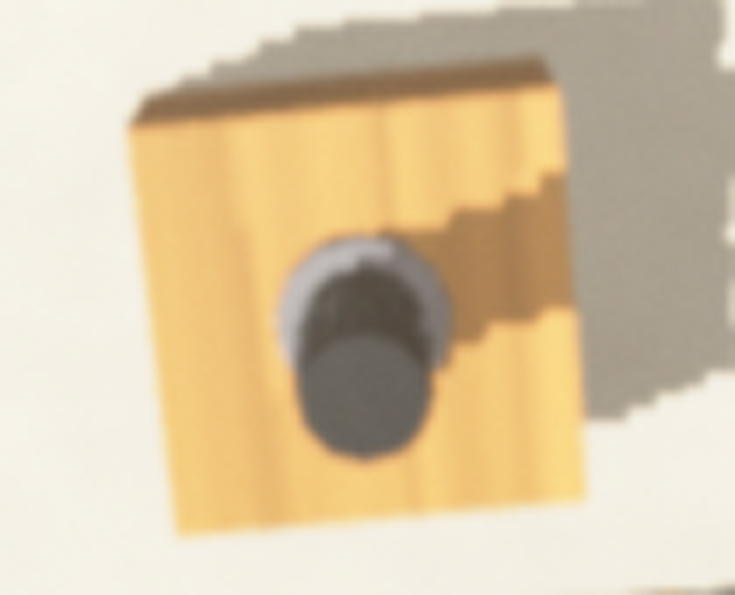

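View pics/c4.png

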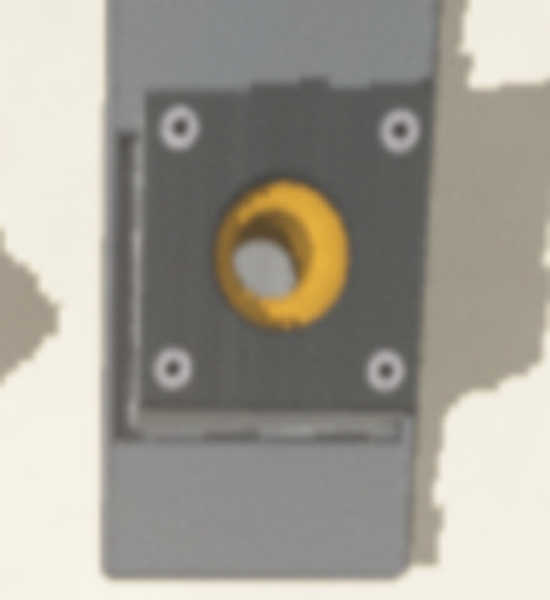

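Run:
```python
from h import *
T=np.load('T1.npy')
print('gauge',w('wrist',322.3,231.9,.078,T=T))
g=lambda u,v:(310+u/5-.4,v/5-.4)
print('bore',w('wrist',*g(271,255),.0335,T=T)); print('win',w('wrist',*g(284,253),.040,T=T))
s=[(180,127),(400,130),(387,371),(173,369)]
q=[w('wrist',*g(*p),.040,T=T) for p in s];print(np.mean(q,0),np.linalg.norm(q[0]-q[1]),np.linalg.norm(q[1]-q[2]),np.degrees(0),q)
print(ctrl.get_obs()['ee_pos'])
```

```text
gauge [ 0.38501345 -0.24078505  0.078     ]
bore [ 0.43638016 -0.08873772  0.0335    ]
win [ 0.43783174 -0.08986212  0.04      ]
[ 0.43800937 -0.08962093  0.04      ] 0.037996642902434416 0.03812761721721673 0.0 [array([ 0.42102973, -0.06865072,  0.04      ]), array([ 0.45882148, -0.07259139,  0.04      ]), array([ 0.4551366 , -0.11054052,  0.04      ]), array([ 0.41704968, -0.10670107,  0.04      ])]
[ 0.38308628 -0.23882537  0.20536253]
```

Request:
send_rows([
  [[1.5, -1.5, -30, 0], [0, 0, -35, 0], [0, 0, -35, 0], [0, 0, -35, 0], [0, 0, -20, 0], [0, 0, -6, 0], [0, 0, 0, 0], [0, 0, 0, 0]],
])

```text
time_s: 2.0
ee_pos: [0.385, -0.2409, 0.0455]
eef_rot: [0.999, 1.569, -0.665]
force: [1.1, 0.5, -0.1]
grip_width: 0.0941
```

Request:
send_rows([
  [[0, 0, 0, 0], [0, 0, 0, 0], [0, 0, 0, 0], [0, 0, 0, 0], [0, 0, 0, 0], [0, 0, 0, 0], [0, 0, 0, 0], [0, 0, 0, 0], [0, 0, 0, 0], [0, 0, 0, 0]],
], grip=1, newtons=20)

```text
time_s: 3.0
ee_pos: [0.3848, -0.24, 0.0444]
eef_rot: [-1.997, 1.571, 2.624]
force: [0.4, -1.4, -0.9]
grip_width: 0.0174
```

Request:
send_rows([
  [[0, 0, 10, 0], [0, 0, 20, 0], [0, 0, 30, 0], [0, 0, 35, 0], [0, 0, 0, 0], [0, 0, 0, 0]],
])

```text
time_s: 3.6
ee_pos: [0.3849, -0.2401, 0.14]
eef_rot: [1.036, 1.569, -0.626]
force: [0.1, 0.5, -1.3]
grip_width: 0.0177
```

Run:
```python
from h import *
T=wT();np.save('T2.npy',T); im,d=snap('wrist','w2');o=ctrl.get_obs();print(o['ee_pos'],o['force'],o['grip_width'])
snap('scene','s2');snap('top','t2')
```

```text
[ 0.38449845 -0.23981576  0.13909496] [-0.4972016  -0.0566087  -1.69726637] 0.017626286463447646
```

View pics/w2.png

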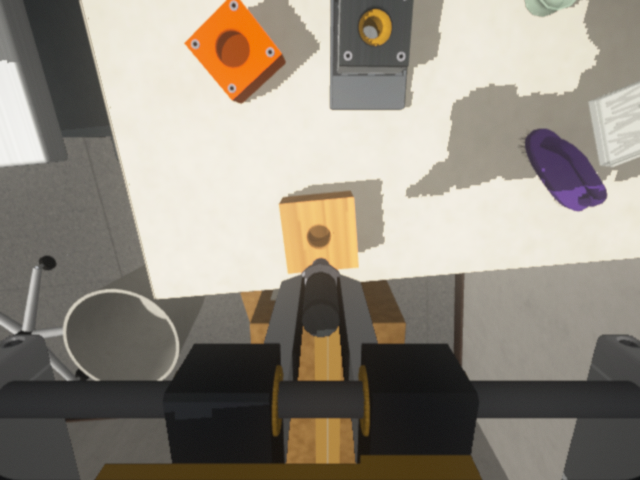

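Request:
send_rows([
  [[17, 30, 0, 0], [17, 30, 0, 0], [17, 30, 0, 0], [0, 0, 0, 0], [0, 0, 0, 0], [0, 0, 0, 0]],
])

```text
time_s: 4.35
ee_pos: [0.4353, -0.1505, 0.1389]
eef_rot: [-1.784, 1.57, 2.836]
force: [0.5, -0.7, -1.3]
grip_width: 0.0176
```

Run:
```python
from h import *
T=wT();np.save('T3.npy',T); im,d=snap('wrist','w3');o=ctrl.get_obs();print(o['ee_pos'],o['force'])
u,v=pix('wrist',[.4379,-.0897,.04],T);print(u,v)
u,v=int(u),int(v);x0,y0=u-50,max(0,v-40);print(x0,y0)
cv2.imwrite('pics/c5.png',cv2.resize(im[y0:y0+80,x0:x0+100,::-1],None,fx=7,fy=7,interpolation=cv2.INTER_CUBIC))
cv2.imwrite('pics/c6.png',cv2.resize(im[0:340,200:440,::-1],None,fx=1.7,fy=1.7))
```

```text
[ 0.43532064 -0.15067494  0.13906813] [-0.64014849 -0.36358566 -0.73782068]
316.447960374372 162.9802242683727
266 122
```

View pics/c5.png

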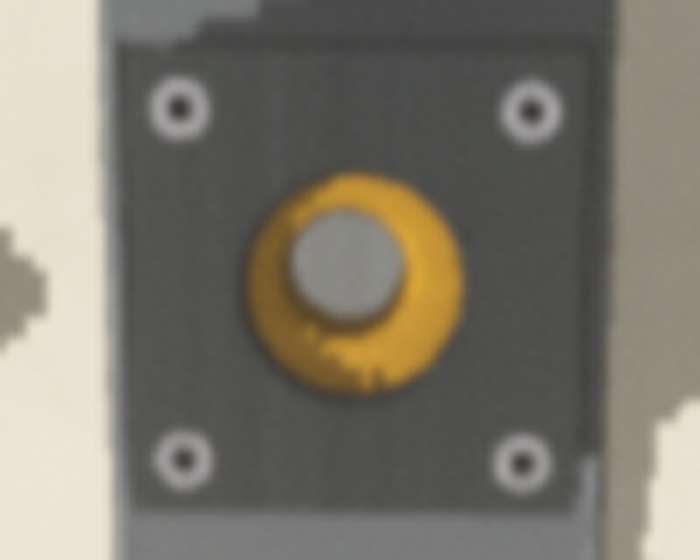

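View pics/c6.png

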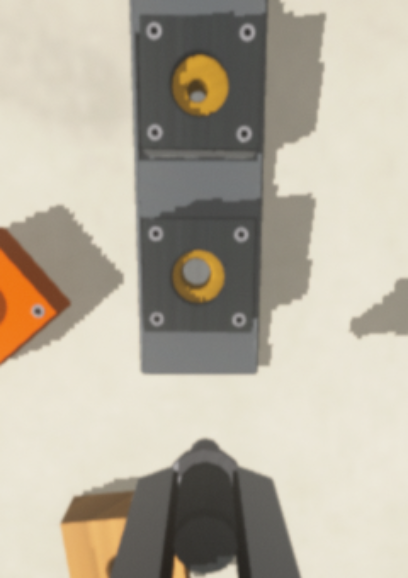

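Run:
```python
from h import *
T=np.load('T3.npy')
g=lambda u,v:(266+u/7-.43,122+v/7-.43)
print('bore',w('wrist',*g(347,270),.0335,T=T),'win',w('wrist',*g(356,284),.04,T=T))
print('screws',np.mean([w('wrist',*g(*p),.04,T=T) for p in((180,108),(531,112),(522,464),(184,461))],0))
print('floor',w('wrist',*g(347,264),.008,T=T))
print('handle top',w('wrist',200+206/1.7,540/1.7,.1727,T=T), 'tip',w('wrist',200+206/1.7,447/1.7,.1007,T=T))
```

```text
bore [ 0.43696461 -0.08793194  0.0335    ] win [ 0.43794514 -0.08906564  0.04      ]
screws [ 0.43769332 -0.08967053  0.04      ]
floor [ 0.43649019 -0.08903483  0.008     ]
handle top [ 0.43579941 -0.14893374  0.1727    ] tip [ 0.43592059 -0.14924724  0.1007    ]
```

Request:
send_rows([
  [[0.5, 30, 0, 0], [0.5, 31, 0, 0], [0, 0, 0, 0], [0, 0, -20, 0], [0, 0, -20, 0], [0, 0, -15, 0], [0, 0, -4, 0], [0, 0, 0, 0], [0, 0, 0, 0]],
])

```text
time_s: 5.3
ee_pos: [0.4371, -0.0896, 0.0811]
eef_rot: [1.346, 1.57, -0.317]
force: [0.3, -0.3, -0.6]
grip_width: 0.0175
```

Run:
```python
from h import *
T=wT(); im,d=snap('wrist','w4');o=ctrl.get_obs();print(o['ee_pos'],o['force'])
cv2.imwrite('pics/c7.png',cv2.resize(im[150:340,220:420,::-1],None,fx=3,fy=3))
```

```text
[ 0.43720467 -0.089458    0.08122537] [-0.21452131  0.7679824  -1.32667992]
```

View pics/c7.png

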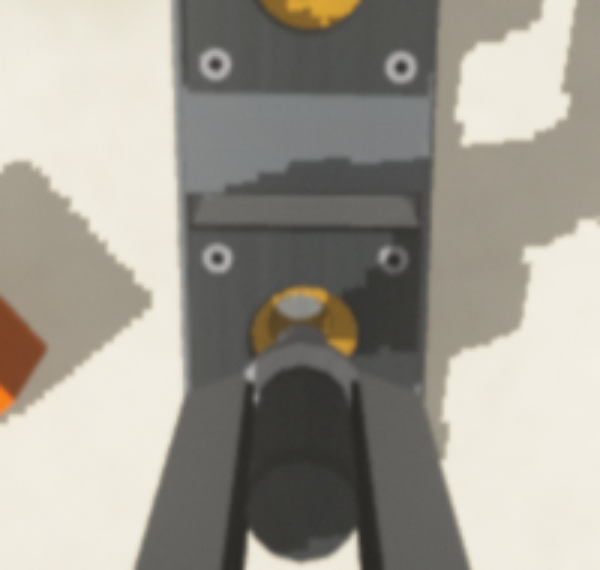

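Request:
send_rows([
  [[-0.5, 0, -4, 0], [0, 0, -3, 0], [0, 0, -2, 0], [0, 0, -1, 0], [0, 0, 0, 0], [0, 0, 0, 0]],
])

```text
time_s: 5.95
ee_pos: [0.4363, -0.089, 0.0705]
eef_rot: [-2.95, 1.571, 1.67]
force: [0.5, 0.8, -1.6]
grip_width: 0.0175
```

Request:
send_rows([
  [[0, 0, -2, 0], [0, 0, -2, 0], [0, 0, -1, 0], [0, 0, 0, 0], [0, 0, 0, 0]],
])

```text
time_s: 6.45
ee_pos: [0.4363, -0.089, 0.0654]
eef_rot: [-1.64, 1.571, 2.981]
force: [-0.2, 0.5, -1.3]
grip_width: 0.0175
```

In the bore. Continue to the shoulder, expected at about 0.058.

Request:
send_rows([
  [[0, 0, -2, 0], [0, 0, -2, 0], [0, 0, -1.5, 0], [0, 0, 0, 0], [0, 0, 0, 0]],
])

```text
time_s: 6.95
ee_pos: [0.4363, -0.089, 0.0599]
eef_rot: [-1.662, 1.571, 2.959]
force: [0.8, -0.0, -1.4]
grip_width: 0.0173
```

Request:
send_rows([
  [[0, 0, -1, 0], [0, 0, -1, 0], [0, 0, 0, 0], [0, 0, 0, 0]],
])

```text
time_s: 7.35
ee_pos: [0.4363, -0.0891, 0.0579]
eef_rot: [-1.634, 1.571, 2.986]
force: [0.7, 0.1, -1.1]
grip_width: 0.0179
```

Request:
send_rows([
  [[0, 0, -1, 0], [0, 0, 0, 0], [0, 0, 0, 0]],
])

```text
time_s: 7.65
ee_pos: [0.4366, -0.0891, 0.0577]
eef_rot: [1.312, 1.57, -0.35]
force: [-3.7, 2.2, 11.6]
grip_width: 0.0177
```

Request:
send_rows([
  [[0, 0, 0.7, 0], [0, 0, 0, 0], [0, 0, 0, 0]],
])

```text
time_s: 7.95
ee_pos: [0.4364, -0.0891, 0.0578]
eef_rot: [1.398, 1.57, -0.265]
force: [-1.1, 0.1, 4.7]
grip_width: 0.0178
```

Request:
send_rows([
  [[0, 0, 0, 0], [0, 0, 0, 0], [0, 0, 0, 0], [0, 0, 0, 0], [0, 0, 0, 0], [0, 0, 0, 0], [0, 0, 0, 0], [0, 0, 0, 0], [0, 0, 0, 0], [0, 0, 0, 0]],
], grip=-0.2)

```text
time_s: 8.95
ee_pos: [0.4363, -0.0891, 0.0577]
eef_rot: [0.119, 1.571, -1.544]
force: [-0.0, -0.3, -0.2]
grip_width: 0.0563
```

Request:
send_rows([
  [[0, 0, 15, 0], [0, 0, 30, 0], [0, 0, 40, 0], [0, 0, 40, 0], [0, 10, 40, 0], [0, 40, 0, 0], [0, 30, 0, 0], [0, 0, 0, 0], [0, 0, 0, 0], [0, 0, 0, 0]],
])

```text
time_s: 9.95
ee_pos: [0.4363, -0.0096, 0.2225]
eef_rot: [-1.098, 1.571, -2.761]
force: [0.1, 0.1, -0.8]
grip_width: 0.0566
```

Run:
```python
from h import *
T=wT();np.save('T5.npy',T); im,d=snap('wrist','w5');o=ctrl.get_obs();print(o['ee_pos'],o['force'])
im,d=snap('top','t5')
cv2.imwrite('pics/c8.png',cv2.resize(im[225:300,300:440,::-1],None,fx=5,fy=5,interpolation=cv2.INTER_CUBIC))
```

```text
[ 0.43631588 -0.00975604  0.22252751] [0.65611595 0.64086579 0.08209155]
```

View pics/w5.png

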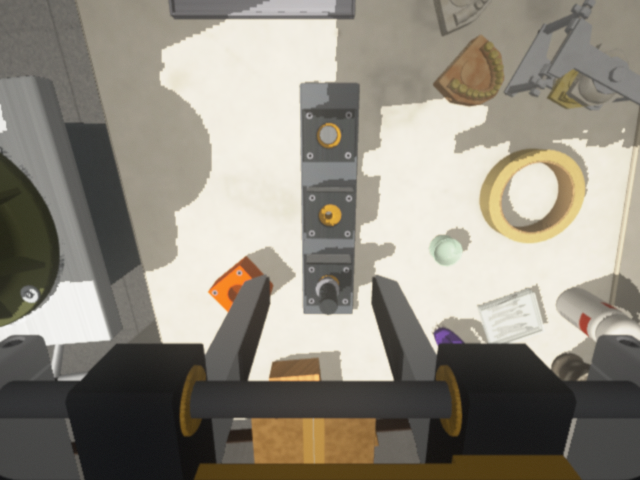

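View pics/c8.png

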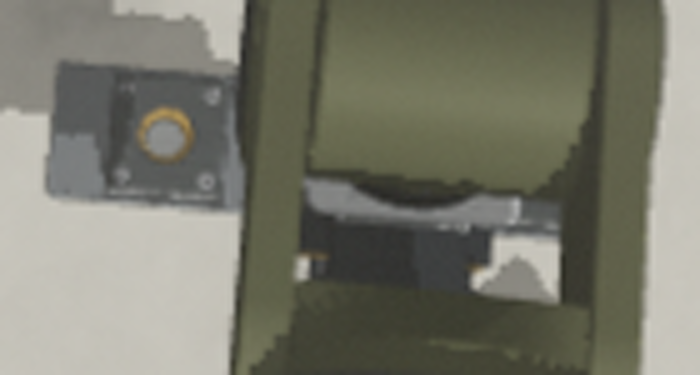

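Run:
```python
import cv2
im=cv2.imread('pics/w5.png')
cv2.imwrite('pics/c9.png',cv2.resize(im[80:245,285:375],None,fx=3.6,fy=3.6,interpolation=cv2.INTER_CUBIC))
cv2.imwrite('pics/c10.png',cv2.resize(im[235:320,280:375],None,fx=6,fy=6,interpolation=cv2.INTER_CUBIC))
```

```text
(no output)
```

View pics/c9.png

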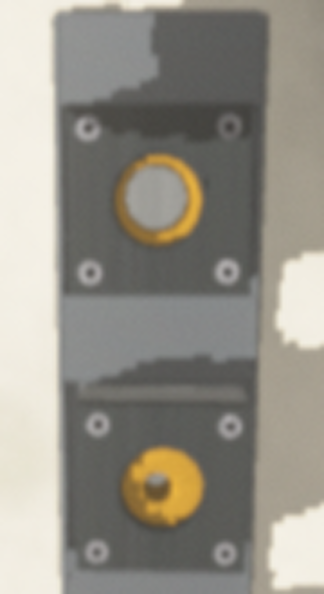

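View pics/c10.png

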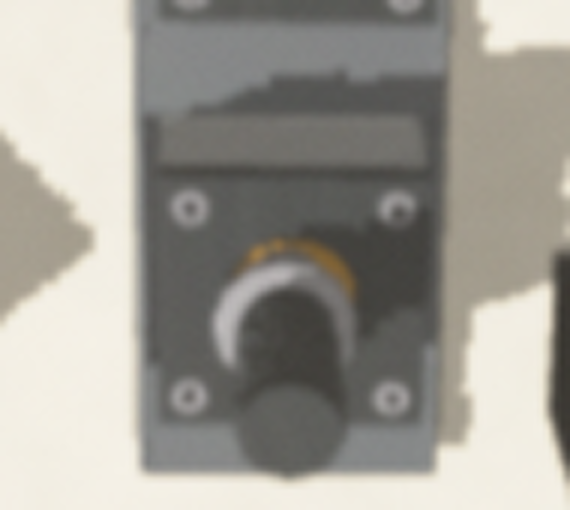

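Run:
```python
from h import *
T=np.load('T5.npy')
g=lambda u,v:(285+u/3.6-.36,80+v/3.6-.36)
for s in [[(88,128),(230,126),(227,271),(90,272)],[(98,425),(230,426),(224,553),(97,551)]]:
    q=[w('wrist',*g(*p),.04,T=T) for p in s];d=q[1]-q[0]+q[2]-q[3];print(np.mean(q,0),np.arctan2(d[1],d[0]))
g=lambda u,v:(280+u/6-.4,235+v/6-.4)
print('gauge top',w('wrist',*g(288,430),.0915,T=T),w('wrist',*g(288,330),.0515,T=T))
```

```text
[0.45206042 0.06990021 0.04      ] -0.08294074207906935
[ 0.44609304 -0.01086514  0.04      ] -0.10528231293169489
gauge top [ 0.43601731 -0.08867257  0.0915    ] [ 0.43674581 -0.08966456  0.0515    ]
```

Request:
send_rows([
  [[8, 40, 0, 0], [8, 39.5, -10, 0], [0, 0, -45, 0], [0, 0, -45, 0], [0, 0, -45, 0], [0, 0, -35, 0], [0, 0, -18, 0], [0, 0, -8, 0], [0, 0, 0, 0], [0, 0, 0, 0]],
], grip=-1)

```text
time_s: 11.05
ee_pos: [0.4529, 0.0703, 0.0175]
eef_rot: [1.766, 1.57, 0.102]
force: [-0.2, 0.7, -0.5]
grip_width: 0.0936
```

Request:
send_rows([
  [[0, 0, 0, 0], [0, 0, 0, 0], [0, 0, 0, 0], [0, 0, 0, 0], [0, 0, 0, 0], [0, 0, 0, 0], [0, 0, 0, 0], [0, 0, 0, 0]],
], grip=1, newtons=25)

```text
time_s: 11.85
ee_pos: [0.4523, 0.0705, 0.0167]
eef_rot: [-1.468, 1.571, -3.131]
force: [-1.2, -0.4, 2.4]
grip_width: 0.0501
```

Request:
send_rows([
  [[0, 0, 10, 0], [0, 0, 25, 0], [0, 0, 35, 0], [-2.5, 40, 0, 0], [-2.5, 40, 0, 0], [-2.5, 45, 0, 0], [-3, 45, 0, 0], [0, 0, 0, 0], [0, 0, 0, 0]],
])

```text
time_s: 12.75
ee_pos: [0.4414, 0.2409, 0.0868]
eef_rot: [-0.792, 1.57, -2.453]
force: [0.0, -0.5, -3.0]
grip_width: 0.0498
```

Run:
```python
from h import *
T=wT();np.save('T6.npy',T); im,d=snap('wrist','w6');o=ctrl.get_obs();print(o['ee_pos'],o['force'],o['grip_width'])
```

```text
[0.44158414 0.2400515  0.08674365] [-0.12197125 -0.05246612 -2.09877554] 0.049608084404429
```

View pics/w6.png

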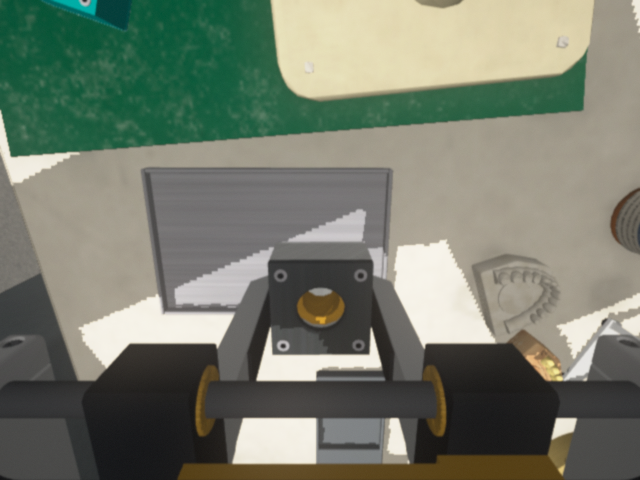

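Run:
```python
from h import *
T=np.load('T6.npy')
q=[w('wrist',*p,.012,T=T) for p in((144,169),(392,169),(164,313))];print(np.round(q,4))
print('ctr',(q[1]+q[2])/2, np.linalg.norm(q[1]-q[0]),np.linalg.norm(q[2]-q[0]))
```

```text
[[0.3222 0.3105 0.012 ]
 [0.4972 0.2945 0.012 ]
 [0.3116 0.1972 0.012 ]]
ctr [0.40439901 0.24585497 0.012     ] 0.17579366881720976 0.11376956233348595
```

Request:
send_rows([
  [[0, 0, -20, 0], [0, 0, -20, 0], [0, 0, -15, 0], [0, 0, -8, 0], [0, 0, -4, 0], [0, 0, -2, 0], [0, 0, -1, 0], [0, 0, 0, 0], [0, 0, 0, 0]],
])

```text
time_s: 13.7
ee_pos: [0.442, 0.2405, 0.017]
eef_rot: [2.044, 1.57, 0.381]
force: [0.8, 0.2, -2.4]
grip_width: 0.0498
```

Request:
send_rows([
  [[0, 0, -0.7, 0], [0, 0, 0, 0], [0, 0, 0, 0]],
])

```text
time_s: 14.0
ee_pos: [0.4418, 0.2405, 0.016]
eef_rot: [-1.071, 1.571, -2.734]
force: [0.6, -0.4, -2.9]
grip_width: 0.0497
```

Request:
send_rows([
  [[0, 0, -0.5, 0], [0, 0, -0.5, 0], [0, 0, 0, 0], [0, 0, 0, 0]],
])

```text
time_s: 14.4
ee_pos: [0.4419, 0.2405, 0.0157]
eef_rot: [2.263, 1.571, 0.601]
force: [-4.6, -1.3, 9.5]
grip_width: 0.0499
```

Request:
send_rows([
  [[0, 0, 0.3, 0], [0, 0, 0, 0], [0, 0, 0, 0], [0, 0, 0, 0], [0, 0, 0, 0], [0, 0, 0, 0]],
], grip=-0.36)

```text
time_s: 15.0
ee_pos: [0.4418, 0.2404, 0.0152]
eef_rot: [-0.958, 1.571, -2.621]
force: [0.6, 0.1, 0.3]
grip_width: 0.0633
```

Request:
send_rows([
  [[0, 0, 15, 0], [0, 0, 35, 0], [0, 0, 40, 0], [1, -45, 15, 0], [1, -45, 0, 0], [1, -45, 0, 0], [1, -45, 0, 0], [0, -45, 0, 0], [0, -26, 0, 0], [0, 0, 0, 0], [0, 0, 0, 0]],
], grip=-0.36)

```text
time_s: 16.1
ee_pos: [0.4458, -0.0106, 0.1203]
eef_rot: [3.012, 1.571, 1.348]
force: [0.0, 0.3, 0.3]
grip_width: 0.0642
```

Request:
send_rows([
  [[0, 0, 0, 0], [0, 0, 0, 0], [0, 0, 0, 0], [0, 0, 0, 0], [0, 0, -40, 0], [0, 0, -35, 0], [0, 0, -20, 0], [0, 0, -8, 0], [0, 0, 0, 0], [0, 0, 0, 0]],
], grip=-1)

```text
time_s: 17.1
ee_pos: [0.4464, -0.0105, 0.0182]
eef_rot: [1.574, 1.57, -0.088]
force: [-0.7, 0.4, -0.4]
grip_width: 0.094
```

Request:
send_rows([
  [[0, 0, 0, 0], [0, 0, 0, 0], [0, 0, 0, 0], [0, 0, 0, 0], [0, 0, 0, 0], [0, 0, 0, 0], [0, 0, 0, 0], [0, 0, 0, 0]],
], grip=1, newtons=25)

```text
time_s: 17.9
ee_pos: [0.4458, -0.0105, 0.0173]
eef_rot: [1.039, 1.571, -0.624]
force: [0.1, 0.8, 0.9]
grip_width: 0.0495
```

Request:
send_rows([
  [[0, 0, 10, 0], [0, 0, 25, 0], [0, 0, 35, 0], [-14, 43, 0, 0], [-14, 43, 0, 0], [-14, 43, 0, 0], [-14, 43, 0, 0], [-14, 43, 0, 0], [-13.5, 43.5, 0, 0], [0, 0, 0, 0], [0, 0, 0, 0]],
])

```text
time_s: 19.0
ee_pos: [0.3617, 0.2485, 0.0875]
eef_rot: [-0.677, 1.57, -2.337]
force: [0.8, -0.8, -2.7]
grip_width: 0.05
```

Run:
```python
from h import *
T=wT();np.save('T7.npy',T); im,d=snap('wrist','w7');o=ctrl.get_obs();print(o['ee_pos'],o['force'],o['grip_width'])
```

```text
[0.36214739 0.24774032 0.08742204] [ 0.27588779 -0.3943771  -3.26126807] 0.04988812598228014
```

View pics/w7.png

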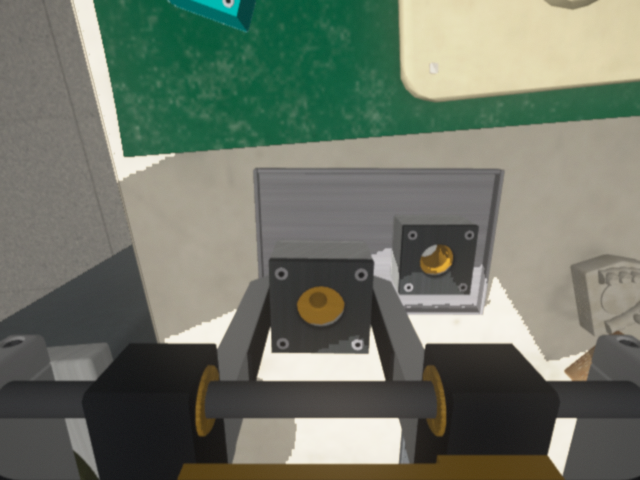

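Request:
send_rows([
  [[0, 0, -20, 0], [0, 0, -20, 0], [0, 0, -15, 0], [0, 0, -8, 0], [0, 0, -4, 0], [0, 0, -2, 0], [0, 0, -1, 0], [0, 0, -0.5, 0], [0, 0, 0, 0], [0, 0, 0, 0]],
])

```text
time_s: 20.05
ee_pos: [0.3624, 0.2481, 0.017]
eef_rot: [2.209, 1.57, 0.546]
force: [-0.3, 0.5, -3.0]
grip_width: 0.0498
```

Request:
send_rows([
  [[0, 0, -0.5, 0], [0, 0, -0.5, 0], [0, 0, 0, 0], [0, 0, 0, 0]],
])

```text
time_s: 20.45
ee_pos: [0.3624, 0.2481, 0.0163]
eef_rot: [2.253, 1.57, 0.59]
force: [-2.8, -2.2, 6.8]
grip_width: 0.0502
```

Request:
send_rows([
  [[0, 0, 0.2, 0], [0, 0, 0, 0], [0, 0, 0, 0], [0, 0, 0, 0], [0, 0, 0, 0], [0, 0, 0, 0]],
], grip=-0.36)

```text
time_s: 21.05
ee_pos: [0.3623, 0.2479, 0.0159]
eef_rot: [-1.033, 1.571, -2.695]
force: [0.1, -0.5, 0.2]
grip_width: 0.064
```

Request:
send_rows([
  [[0, 0, 15, 0], [0, 0, 35, 0], [0, 0, 45, 0], [0, 0, 45, 0], [0, 0, 40, 0], [0, -40, 20, 0], [0, -40, 0, 0], [0, -40, 0, 0], [0, 0, 0, 0], [0, 0, 0, 0]],
])

```text
time_s: 22.05
ee_pos: [0.3624, 0.1276, 0.2161]
eef_rot: [2.107, 1.57, 0.442]
force: [-0.0, 2.0, -0.5]
grip_width: 0.0639
```

Run:
```python
from h import *
T=wT();np.save('T8.npy',T); im,d=snap('wrist','w8');o=ctrl.get_obs();print(o['ee_pos'],o['force'],o['grip_width'])
snap('scene','s8'); snap('top','t8')
```

```text
[0.36240764 0.12824095 0.21603061] [ 0.11285327  1.10036231 -0.02135556] 0.06410903310316302
```

View pics/w8.png

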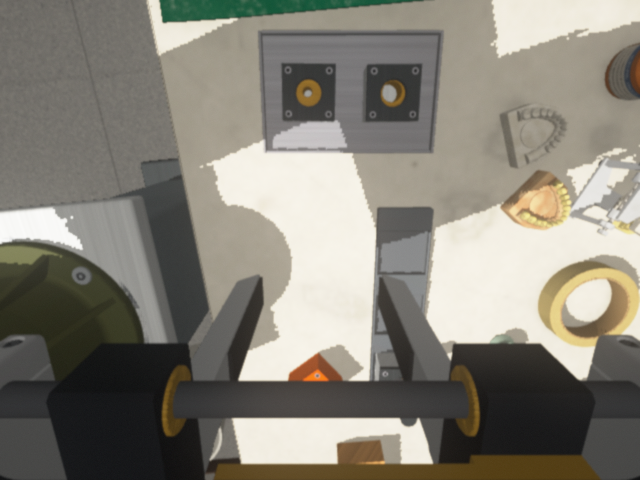

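View pics/s8.png

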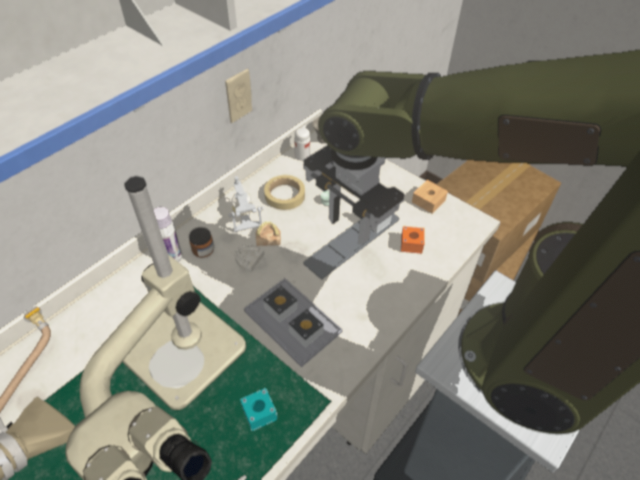

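Run:
```python
from h import *
im=cv2.imread('pics/t8.png')
cv2.imwrite('pics/c11.png',cv2.resize(im[220:330,215:440],None,fx=3.5,fy=3.5,interpolation=cv2.INTER_CUBIC))
T=np.load('T8.npy')
for p in((308,93),(393,93)): print(w('wrist',*p,.036,T=T))
```

```text
[0.36227038 0.24736003 0.036     ]
[0.44234633 0.23976651 0.036     ]
```

View pics/c11.png

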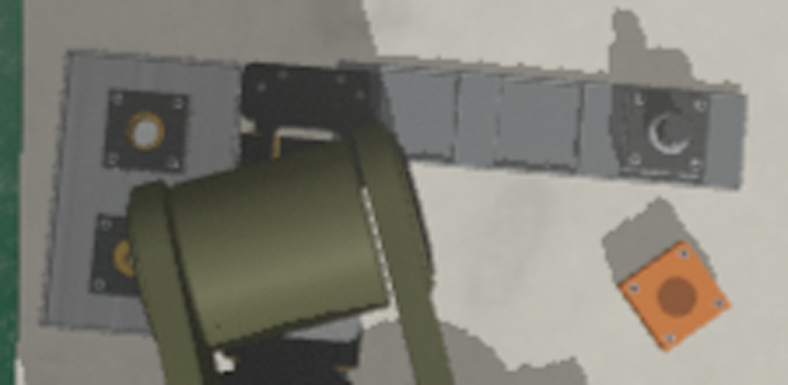

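The gauge still stands upright in its block in the nest tray. The collar shows at about (668,130) in the crop. The other two blocks lie flat in the reject tray, at (146,130) and (125,257). I'm handing in.

```bash
python3 -c "
from station import ctrl
o=ctrl.get_obs();print(o['time_s'],o['force'],abs(o['joint_vel']).max());print(ctrl.hand_in())"
```

```text
22.2 [0.92069285 0.23033683 0.42741035] 0.00416480496092972
the job is handed in; nothing more can be done
None
```

The gauge stands upright in the good bush, in the nest nearest the gauge stand, and the other two blocks are flat in the reject tray. I handed the job in at 22.2 s; it reports no verdict.

- **Finding the good bush:** The wrist pictures showed bores of about 14 mm in that block and clearly small and large ones in the other two. I therefore tried the gauge only in the 14 mm bore, not in the other two blocks.
- **Fit:** The GO pin went in freely and stopped on the shoulder at the expected height (tip about 19.4 mm above the bench, 19.5 mm expected). The force reading at that stop was about 12 N. I did not slide the gauge about to rule out a caught shoulder, relying on the bore size seen in the pictures.
- **Reject tray:** The undersize and oversize blocks were set down at 50 mm/s or slower, about 80 mm apart. By camera they sit roughly 40 mm either side of the tray's middle, upright.
- **Last checks:** The final pictures showed the gauge standing in its nested block and the gripper clear of it. I saw no sign that the casts, the dappen glass or the brush had been touched, but I did not measure their positions. My estimates of the tray's middle from two cameras disagreed by about 2 mm, well within the limits. No check failed.

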